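# Bring the weekday wheel on to the first day

### The job

A new week begins: with a fingertip, flick the flat weekday wheel on clockwise (seen from above), one click at a time and letting it settle in each click, until its long tooth rests over the fixed pointer. Do not go past it. The counter is not to be lifted or shoved about, and the things round it stay where they are.

Things in the scene. Friction and masses are not known exactly. Their poses are not given: they have to be found in the camera images.
- week_counter: weekday counter: round steel base (120 mm across, top at 17 mm), standing loose, about 0.87 kg in all, with the flat white weekday wheel on it. Origin: centre of the underside, on the wheel's vertical axis; z up. A fixed low steel pointer sticks out along the counter's own -x.
- week_wheel (a joint): angle of the wheel in rad, growing clockwise seen from above; 0 = long tooth exactly over the pointer. Clicks lie every 2 pi/7 = 0.898 rad. It starts two to four clicks before 0 (-3.59 to -1.80) and may still be dropping into its click in the first second. In the counter's frame tooth k (0 = the long one) stands at the angle pi + k*0.898 - joint, anticlockwise from +x.
- wheel_center (a point): centre of the wheel's upper face, on its axis, 40 mm above the worktop. White disc of 40 mm radius with seven evenly spaced teeth on its edge, each 10 mm wide (round end 12 mm), standing from 21 to 45 mm above the worktop and reaching 70 mm from the axis; the gaps are about 45 mm wide at 62 mm from the axis. Dark pips count the days, one pip at the long tooth
- long_tooth_tip (a point): outer end of the long (first-day) tooth, 90 mm from the axis, 33 mm above the worktop; turns with the wheel. A sprung ball holds the wheel in each click: a push of 1 to 2 N on a tooth moves it; past half-way to the next click it snaps on by itself within a second, short of half-way it falls back
- pointer_tip (a point): outer end of the fixed pointer, 114 mm from the axis, on its upper face, 14 mm above the worktop; the bar is 10 to 18 mm wide and the teeth pass above it
- egg_cup_1: cream egg cup, 48 mm across, 51 mm tall; stands by, to be left alone. Origin: centre of its underside
- glass_2: small plain glass, 45 mm across, 63 mm tall; stands by, to be left alone. Origin: centre of its underside
- tin_1: food tin, 57 mm across, 72 mm tall; stands by, to be left alone. Origin: centre of its underside
- jar_2: glass jar with a yellow lid, 59 mm across, 90 mm tall; stands by, to be left alone. Origin: centre of its underside
- spice_jar_2: spice jar with a red cap, 45 mm across, 106 mm tall; stands by, to be left alone. Origin: centre of its underside
- teaspoon_2: steel teaspoon lying flat, 139 mm long, 10 mm high; stands by, to be left alone. Origin: centre of its underside

How it is judged:
By the outcome, as a careful person would: the job done as asked, in the order asked, and still so for the second after the job is handed in, with the robot touching nothing.
It also fails if it takes over 64 s, if anything falls off the work surface, if the arm or the gripper's body presses on something with over 40 N, if the wrist force passes 120 N, or if a joint passes its speed limit or range.

### The arm

A 6-joint arm with a two-finger parallel gripper is mounted at the origin on a cart in front of the work surface, level with it; the furniture and walls round the work are solid. World frame = base frame: x ahead of the robot, y to its left, z up, the work surface at z = 0. Lengths are in m, angles in degrees, forces in N, time in s.
With the tool pointing down it reaches from about 0.25 to 0.725 m from the base axis. Payload 9.7 kg.
Tool frame: the origin (TCP) lies midway between the tips of the shut fingers; the grasp point (between the pads) lies 19 mm behind it (ctrl.tcp_to_grasp is the distance from the TCP to the grasp point, in m); z points along the fingers, y is the line along which they close (so a half turn about z gives the same grasp; the last joint's range is limited). The gripper opens to 85 mm and grips with 20 to 120 N. Pads are 22 mm wide; open, the fingers measure 114 mm over their backs; the gripper's body (76 mm by 85 mm) begins 54 mm behind the grasp point. The pads swing forward as they close: fully open they stand 13 mm farther back than shut.
Start: joints at [-69.786, 4.979, 10.078, 95.1, 0, 90], TCP at [0.19, -0.516, 0.231] pointing down, gripper open.
Joint ranges: [-179.16, 179.16], [-48.56, 103.87], [-65.8, 70.77], [-126.05, 130.52], [-82.76, 87.17], [-180, 180]. Speed limits (degrees/s): [127.2, 127.2, 147.25, 180, 180, 180].

### API

Orientations are given as a 3x3 rotation matrix whose columns are the frame's x, y, z axes.
In Python, from cell import ctrl gives the robot as it stands. Calls block until the motion is done:
- ctrl.reach(position, orientation): joint-space move of the TCP to a pose.
- ctrl.move_linear(position, rot=None, velocity=0.15, threshold=None): straight line of the TCP; rot=None keeps the orientation; velocity is the mean speed in m/s. With threshold (N) it stops when the force on the tool has changed by that much, and returns True; else False.
- ctrl.set_joints(angles): joint-space move.
- ctrl.open() and ctrl.gripper_close(): open the fingers fully, or close them until they stop; the grip force is fixed at half the most.
- ctrl.sleep(seconds).
- ctrl.inverse_kinematics(position, orientation): joint angles nearest the present ones, or None.
- ctrl.sense(): the state.
- ctrl.capture(name): name is "scene" or "top"; returns a dict with "frame" (420x560x3 uint8, red, green, blue), "range_z" (420x560 float32, m along the optical axis (not along the pixel's ray), 0 where there is no reading), "camera_matrix" (3x3 intrinsics, pixels), "R" (3x3) and "t" (3): a world point X has camera coordinates R X + t. Camera axes: x right, y down, z forward; pixel columns grow to the right and rows downward; lengths in m; the calibration is good to about 2 mm. A picture is of the moment at which its call begins.
A pose or a line that the arm cannot do raises ctrl.MotionError and nothing moves.
- ctrl.hand_in(): hands the job in; it is judged then, once.
The state is a dict: "clock": time; "joint_positions": joint angles; "qd": joint speeds; "joint_efforts": joint torques, N m; "eef_pos": TCP position; "eef_rot": TCP orientation; "force": force on the tool from outside, world axes, zero at the start; "torque": the same for the moment, N m; "width": finger opening in m; "grasp_force": force on a finger pad.
Only numpy, scipy, OpenCV 4.12 (cv2) and the standard library are available. Lean on these libraries where they do the work, as an engineer would, in place of code of your own. Each camera call takes 0.05 s, during which the arm holds its last target. There are 200 camera calls.

## Working session

There is one attempt and no reset: what is moved stays moved. The work goes in short steps, each a Python script; the robot and the scene stay as the last script left them, time stands still between calls to the robot, and variables do not carry over. Pictures are saved under pics/ and viewed, at most 10 in all, crops included, and the job is handed in when it is done.

```bash
mkdir -p pics; ls
python3 - <<'E'
from cell import ctrl
import cv2,numpy as np
for n in ("top","scene"):
    c=ctrl.capture(n); cv2.imwrite(f"pics/{n}1.png",c["frame"][...,::-1]); np.savez(f"{n}1.npz",**c)
    print(n,c["camera_matrix"].tolist(),c["R"].round(3).tolist(),c["t"])
print(ctrl.sense()["clock"])
E
```

```text
pics
top [[480.54152196465964, 0.0, 280.6278859696201], [0.0, 480.54152196465964, 207.4535189262848], [0.0, 0.0, 1.0]] [[0.018, -1.0, 0.019], [-0.999, -0.019, -0.044], [0.044, -0.018, -0.999]] [0.0240506  0.56209514 1.23157188]
scene [[435.8986311630963, 0.0, 290.5653589820342], [0.0, 435.8986311630963, 207.62393469260618], [0.0, 0.0, 1.0]] [[0.992, 0.123, 0.016], [0.099, -0.711, -0.696], [-0.074, 0.692, -0.718]] [-0.577848    0.03454676  1.21469356]
0.1
```

View pics/top1.png

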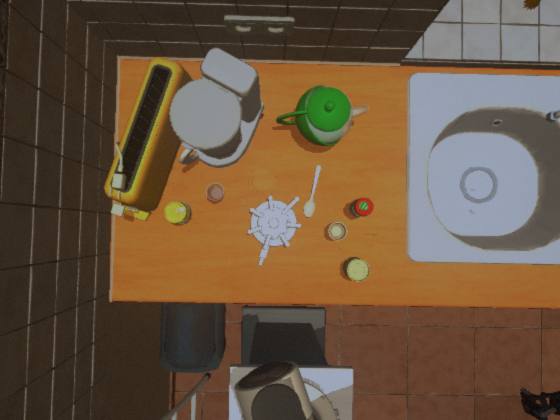

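View pics/scene1.png

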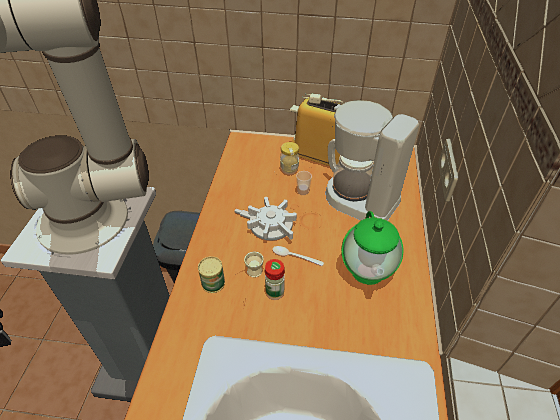

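The top view shows the wheel centred near (273,223), with a long bar towards (263,262). I'll enlarge it, then view the rectified crop at z=33 mm.

```bash
cat > h.py <<'E'
import numpy as np,cv2
def px2w(c,u,v,z):
    K,R,t=c["camera_matrix"],c["R"],c["t"]
    d=R.T@np.linalg.solve(K,[u,v,1.]); o=-R.T@t
    return o+d*(z-o[2])/d[2]
def w2px(c,P):
    q=np.atleast_2d(P)@c["R"].T+c["t"]; q=q@c["camera_matrix"].T
    return q[:,:2]/q[:,2:]
def cloud(c):
    z=c["range_z"]; v,u=np.indices(z.shape)
    K=c["camera_matrix"]; p=np.stack([(u-K[0,2])/K[0,0]*z,(v-K[1,2])/K[1,1]*z,z],-1)
    return (p-c["t"])@c["R"]
def rect(c,cen,z,half=.15,n=600):
    # rectified view: right = -y, up = +x
    s=[(-1,-1),(1,-1),(1,1),(-1,1)]
    W=[[cen[0]-b*half,cen[1]-a*half,z] for a,b in s]
    src=np.float32(w2px(c,W)); dst=np.float32([[0,0],[n,0],[n,n],[0,n]])
    return cv2.warpPerspective(c["frame"],cv2.getPerspectiveTransform(src,dst),(n,n),flags=cv2.INTER_CUBIC)
E
python3 - <<'E'
from h import *
from cell import ctrl
ctrl.sleep(.8)
c=ctrl.capture("top"); np.savez("top2.npz",**c); s=ctrl.capture("scene"); np.savez("scene2.npz",**s)
P=cloud(c)
cen0=px2w(c,273,223,.04); print(cen0)
# centre: points at height 34..42mm within .045
for z0,z1 in((.03,.043),(.012,.025)):
    m=(abs(P[...,2]-(z0+z1)/2)<(z1-z0)/2)&(np.hypot(P[...,0]-cen0[0],P[...,1]-cen0[1])<.12)
    print(m.sum(),P[m].mean(0))
print("z at centre",P[223,273])
for n,u,v,z in(("yellowjar",177,212,.09),("glass",216,192,.063),("spoonbowl",310,209,.005),("spoontip",319,168,.005),("egg",337,231,.051),("spice",362,207,.106),("tin",356,269,.072)):
    print(n,px2w(c,u,v,z).round(3),(np.array(px2w(c,u,v,z))-cen0)[:2].round(3))
a=rect(c,cen0,.033,.13,580); b=rect(s,cen0,.033,.13,580)
cv2.imwrite("pics/rt.png",a[...,::-1]); cv2.imwrite("pics/rs.png",b[...,::-1])
E
```

```text
[0.52065848 0.05361002 0.04      ]
651 [0.52139265 0.05318031 0.0400443 ]
775 [0.51172113 0.05651266 0.01726225]
z at centre [0.52055673 0.05363494 0.04900883]
yellowjar [0.542 0.286 0.09 ] [0.022 0.232]
glass [0.595 0.196 0.063] [0.074 0.143]
spoonbowl [ 0.559 -0.042  0.005] [ 0.039 -0.096]
spoontip [ 0.667 -0.064  0.005] [ 0.146 -0.118]
egg [ 0.503 -0.107  0.051] [-0.017 -0.161]
spice [ 0.562 -0.159  0.106] [ 0.042 -0.213]
tin [ 0.411 -0.152  0.072] [-0.11  -0.206]
```

View pics/rt.png

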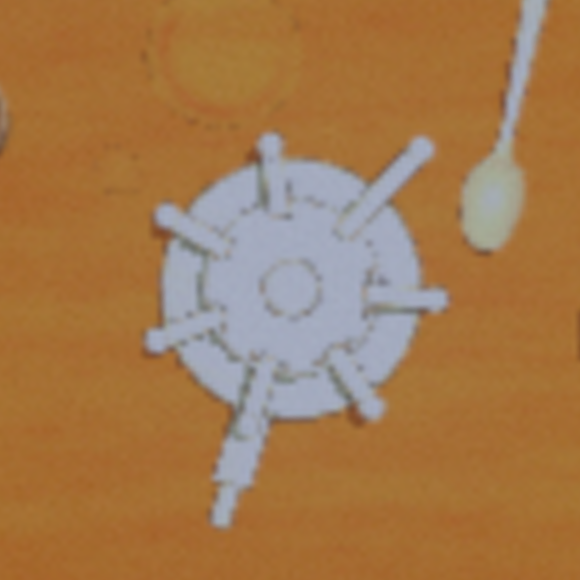

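View pics/rs.png

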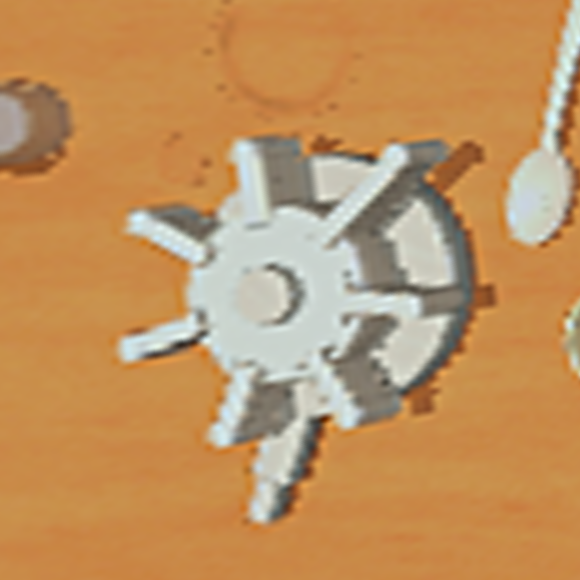

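The wheel is centred at rectified pixel (290,289). The long tooth tip is at (422,147) and the pointer tip at (221,522), so there are about 154° clockwise to go, which is 3 clicks. The gap is wider than the shut finger, so I can carry the finger round inside one gap by exactly one click pitch at a time. Each stop then leaves it centred in the gap, touching nothing and blocking overrun.

```bash
cat >> h.py <<'E'
C=np.array([.5209,.0535]); RAD=.067; ZT=.026
def pose(deg,z,sg):
    a=np.radians(deg); r=np.array([np.cos(a),np.sin(a),0]); zt=np.array([0,0,-1.])
    y=sg*r; x=np.cross(y,zt)
    return np.array([C[0]+RAD*r[0],C[1]+RAD*r[1],z]),np.stack([x,y,zt],1)
E
python3 - <<'E'
from h import *
from cell import ctrl
for g in(-68.8,-17.4,34):
  for sg in(1,-1):
    q=[ctrl.inverse_kinematics(*pose(g-d,ZT,sg)) for d in range(0,160,22)]
    print(g,sg,[None if k is None else round(k[5]) for k in q],[None if k is None else round(k[0]) for k in q])
ctrl.gripper_close()
print(ctrl.sense()["width"],ctrl.sense()["clock"])
E
```

```text
-68.8 1 [158, 179, -158, -134, -110, -85, -60, -35] [-1, -1, -1, 1, 3, 7, 10, 12]
-68.8 -1 [-22, -1, 22, 46, 70, 95, 120, 145] [-1, -1, -1, 1, 3, 7, 10, 12]
-17.4 1 [111, 130, 151, 172, -166, -143, -118, -93] [3, 1, -1, -1, -1, 0, 2, 5]
-17.4 -1 [-69, -50, -29, -8, 14, 37, 62, 87] [3, 1, -1, -1, -1, 0, 2, 5]
34 1 [65, 85, 104, 124, 144, 165, -173, -151] [9, 7, 4, 2, 0, -1, -1, -1]
34 -1 [-115, -95, -76, -56, -36, -15, 7, 29] [9, 7, 4, 2, 0, -1, -1, -1]
-0.00039372748871263505 1.7667
```

```bash
cat >> h.py <<'E'
def click(ctrl,g0,sg,pitch=51.43,n=9):
    fm=0;f0=ctrl.sense()["force"]
    for d in np.linspace(0,pitch,n+1)[1:]:
        p,R=pose(g0-d,ZT,sg)
        ctrl.move_linear(p,R,velocity=.035)
        f=ctrl.sense()["force"]-f0; fm=max(fm,np.linalg.norm(f))
    ctrl.sleep(1.2); s=ctrl.sense()
    print("fmax",fm,"clock",s["clock"],"res",np.round(s["force"]-f0,2))
E
python3 - <<'E'
from h import *
from cell import ctrl
p,R=pose(-17.4,.2,-1); ctrl.reach(p,R)
p[2]=.07; ctrl.move_linear(p,velocity=.15)
p[2]=ZT; print("touch",ctrl.move_linear(p,velocity=.06,threshold=3))
click(ctrl,-17.4,-1)
c=ctrl.capture("scene"); a=rect(c,C,.033,.15,580); cv2.imwrite("pics/c1.png",a[...,::-1])
E
```

```text
touch False
fmax 2.257461603184768 clock 10.35 res [ 0.12  0.83 -0.61]
```

View pics/c1.png

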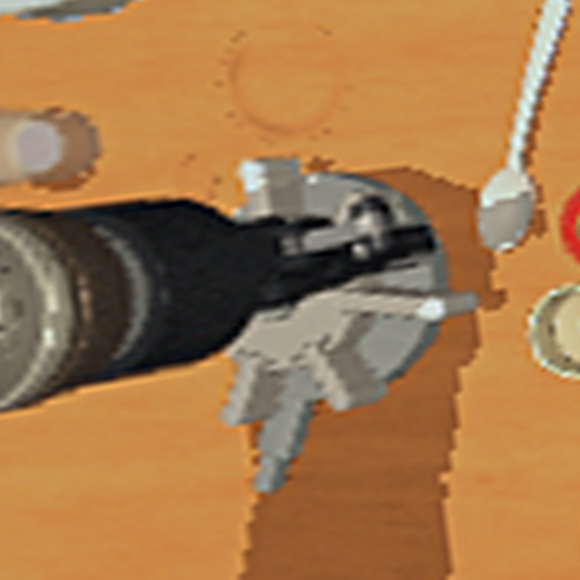

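The view shows the finger in the gap at about (430,240) and the long tooth at (445,305), so it has advanced one click. The pointer is still near (268,485). On to the second click.

Run:
```python
from h import *
from cell import ctrl
click(ctrl,-17.4-51.43,-1)
c=ctrl.capture("top"); a=rect(c,C,.033,.13,580); s=ctrl.capture("scene"); b=rect(s,C,.033,.13,580)
o=np.hstack([cv2.resize(a,(400,400)),cv2.resize(b,(400,400))])
cv2.imwrite("pics/c2.png",o[...,::-1])
```

```text
fmax 1.5901920274867423 clock 14.675 res [ 1.19 -0.61  0.  ]
```

View pics/c2.png

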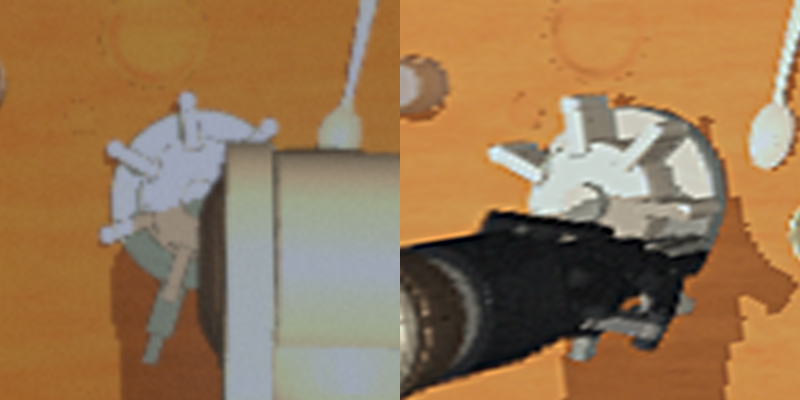

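Tooth tips at (187,98), (113,148) and (105,235), and the pointer tip at (151,360), all match the start. The wheel is settled in its click and the base hasn't moved. Now the last click, then withdraw.

Run:
```python
from h import *
from cell import ctrl
click(ctrl,-17.4-102.86,-1)
p=ctrl.sense()["eef_pos"].copy(); p[2]=.2; ctrl.move_linear(p,velocity=.1)
ctrl.set_joints([-69.786,4.979,10.078,95.1,0,90]); print(ctrl.sense()["clock"])
c=ctrl.capture("top"); a=rect(c,C,.033,.13,580); s=ctrl.capture("scene"); b=rect(s,C,.033,.13,580)
o=np.hstack([cv2.resize(a,(400,400)),cv2.resize(b,(400,400))])
cv2.imwrite("pics/c3.png",o[...,::-1])
```

```text
fmax 2.6178534416380694 clock 19.05 res [-0.54 -0.96 -0.7 ]
23.1583
```

View pics/c3.png

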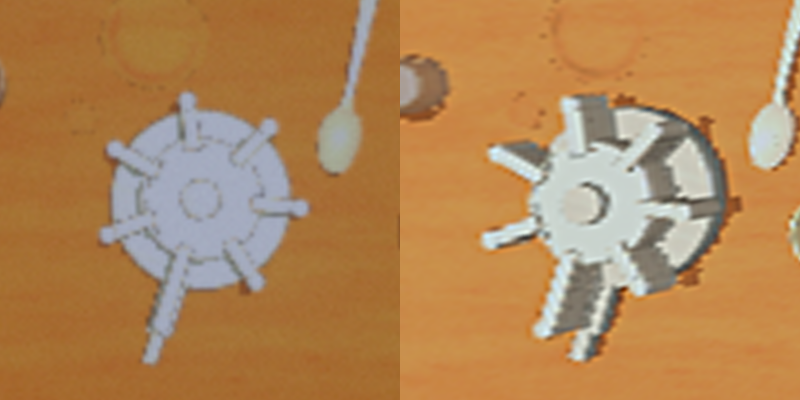

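The long tooth now lies over the pointer, running to (162,333) with the pointer tip at (151,360). The base and its neighbours haven't moved.

```bash
python3 -c "
from cell import ctrl
print(ctrl.hand_in())"
```

```text
the job is handed in; nothing more can be done
None
```

I turned the wheel on three clicks clockwise, one at a time, and its long tooth now rests over the pointer; in the images the counter and the things around it had not moved, and the job is handed in.

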